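# Lift the lens ring out of a bench magnifier

### The arm

A 7-joint arm with a two-finger parallel gripper is mounted at the origin on the work surface. World frame = base frame: x ahead of the robot, y to its left, z up, the work surface at z = 0. Lengths are in m, angles in rad, forces in N, time in s.
With the tool pointing down it reaches from about 0.425 to 0.825 m from the base axis. Payload 3.6 kg.
Tool frame: the origin (TCP) lies midway between the tips of the shut fingers; the grasp point (between the pads) lies 19 mm behind it; z points along the fingers, y is the direction in which the jaws open and shut (so a half turn about z gives the same grasp; the last joint's range is limited). The gripper opens to 85 mm and grips with 20 to 120 N. Pads are 22 mm wide; open, the fingers measure 114 mm over their backs; the gripper's body (76 mm by 85 mm) begins 54 mm behind the grasp point. The pads swing forward as they close: fully open they stand 13 mm farther back than shut.
Start: joints at [-1.371, 0.615, -0.013, 1.423, 0.008, 1.103, -0.04], TCP at [0.146, 0.633, 0.231] pointing down, gripper open.
Joint ranges: [-3.12, 3.12], [-0.3, 2.06], [-1.34, 1.32], [0.26, 2.42], [-1.36, 4.5], [0.01, 1.98], [-2.84, 2.84]. Speed limits (rad/s): [2.79, 2.79, 3.14, 3.14, 3.14, 3.14, 3.14].

### API

Orientations are given as a 3x3 rotation matrix whose columns are the frame's x, y, z axes.
In Python, from rig import r gives the robot as it stands.
- The arm moves only by the shell command python3 -m pendant 'ROWS'. ROWS is JSON, a list that holds one entry, the list of rows, each a list of 5 numbers: the shift along the tool's x, y, z in units of 30 mm (1.0 is 30 mm), then the turn about the tool's z in units of 6 degrees (1.0 is 6 degrees), then the closure in counts, from 0 (fully open) to 255 (shut). In form: [[[tx, ty, tz, spin, jaw], ...]]. A call has 1 to 5 rows; each row is the pose to reach, as a shift and turn from the pose measured when the call began, along the tool's axes at that moment; what a row does not reach only later rows make up. A row lasts 1/12 s, in which the tool goes at most 41.7 mm and 7.16 degrees, less where a joint would pass 70% of its speed; a pose out of reach is approached as far as the arm can. A call with a gripper value outside its range is refused whole. The fingers move at their own pace and stop on an object; the grip force is fixed at half the most. Time passes only in rows, so rows that repeat a pose let the fingers close. It gives the time, the measured TCP pose, the force and the opening at its end, in the units of the state.
- r.get_obs(): the state, without advancing time (a new reading comes with each control period).
- r.capture(name): name is "scene" or "side" or "wrist"; returns (picture, depth): 480x640x3 uint8, red, green, blue; 480x640 float32, m along the optical axis (not along the pixel's ray), 0 where there is no reading.
- r.get_calibration(name): a dict with "camera_matrix" (3x3 intrinsics, pixels), "extrinsics" (4x4, takes a point from camera to world coordinates); the wrist camera has in their place "T_tool_cam" (4x4, takes a point from camera to tool coordinates, whose origin is the TCP and whose axes are the flange's). Camera axes: x right, y down, z forward; pixel columns grow to the right and rows downward; lengths in m; the calibration is good to about 2 mm. A picture is of the moment at which its call begins: read the wrist's pose just before it. get_calibration takes no time and is no camera call.
- r.close_job(): hands the job in, once; it reports no verdict.
The state is a dict: "time": time; "qpos": joint angles; "qd": joint speeds; "effort": joint torques, N m; "ee_pos": TCP position; "orientation": TCP orientation; "force": force on the tool from outside, world axes, zero at the start; "moment": the same for the moment, N m; "width": finger opening in m.
Only numpy, scipy, OpenCV 4.12 (cv2) and the standard library are available. Lean on these libraries where they do the work, as an engineer would, in place of code of your own. Each camera call takes 0.05 s, during which the arm holds its last target. There are 200 camera calls.

### The job

The lens of the bench magnifier is to be changed. Take the orange hook pick from the tool stand and, with its tip under the ring's free end at the notch, gently press that end inwards and lift it up out of its groove; do not pull it straight up against the groove's lip, touch the magnifier only lightly and do not lean on the glass. Take the ring off the magnifier. In the end it lies flat in the blue parts tray, the pick stands upright in a hole of the tool stand again, and everything else is where it was.

Things in the scene. Friction and masses are not known exactly. Their poses are not given: they have to be found in the camera images.
- head: White round ring-light magnifier head fixed on the bench, lens up, 182 mm across; origin at its centre on the bench, z up; a grey swivel knuckle sticks out to its +x. Its face, with a pale LED band, is 34 mm above the bench, flat from radius 58 to 86 mm. Angles below are counted from its -x axis towards its +y axis.
- collar_top (a point): Top of the collar piece that holds the ring's free end (47 mm above the bench). Three such grey pieces, 24 degrees long each, stand on the face at radius 60 to 65 mm, centred at 57 (this one), 177 and 297 degrees. Each has a groove inside for the ring; the groove's lip reaches in to radius 57 mm and its underside slopes at 45 degrees.
- pick_notch (a point): Point on the head's face at 25 degrees, radius 70 mm, 34 mm above the bench, just outside the open pick notch. In the notch, from -19 to 44 degrees, there is no collar and no gasket: it is open from outside, and the space under the wire is 4 mm high. Elsewhere a black gasket (radius 52 to 60 mm, top 38 mm above the bench) fills the space under the ring.
- lens: The glass lens, fixed in the head, radius 57 mm. Its rim is level with the face, 34 mm above the bench (it is what lies under the wire in the notch); its middle is 39 mm above the bench. Origin on the lens axis, 29 mm above the bench. Fragile: do not lean on it.
- ring_center (a point): Centre of the split ring's circle, at wire centre height (40 mm above the bench when seated); z normal to the ring, x and y as the head's to within 3 degrees when seated. Bright spring wire 4 mm thick, wire centre at radius 58 mm, 40 g, from 13 degrees (free end) on through 180 to 341 degrees, held in the three grooves.
- ring_end (a point): Wire centre on the ring's free end, 12 mm from its tip, at 25 degrees, in the notch: lift it here, or grip it here from above. ring_center to here is the outward direction. Pushed in 3 to 4 mm (about 4 N) the end clears the lip and then lifts with 4 to 11 N, by about 10 mm; pulled straight up it jams under the lip (20 N and more).
- ring_groove (a point): Wire centre at 57 degrees, where the free end passes through its groove: 40 mm above the bench when seated; out of the groove it rests on the collar top, about 49 mm. It does not go back by itself. The ring then sits loosely in the other two grooves and comes away when the free end is lifted some 15 mm and drawn outwards 10 mm or more.
- pick_grip (a point): Middle of the hook pick's orange handle; z up along the handle. Handle 14 mm square, 52 mm long, flats along x and y. The black collar below it (30 mm square, 4 mm thick) rests on the stand, its underside 30 mm below this point; under that a plug 16 mm square, 8 mm long, then 12 mm square for 5 mm, then the steel blade on the axis. 60 to 90 g. Starts upright.
- pick_collar (a point): Centre of the underside of the pick's collar, axes as pick_grip's. The blade (round shank, 5 mm thick) is clamped in a collet and does not slip; it sticks out as last set: its lower end is anything from 54 to 70 mm below this point. There the flat hook tip points to +x: it reaches 7.5 mm from the axis, 5 mm past the shank; 4 mm wide, 2.8 mm thick.
- stand_top (a point): Centre of the top of the aluminium tool stand, 80 mm above the bench, 60 mm along x and 210 mm along y, fixed. Three through holes, 26 mm along x by 19 mm along y, 2 mm bevels, at y = -70, 0 and +70 mm; plate 18 mm thick. The pick starts in any one of them, its hook tip towards +x.
- tray: Blue open parts tray, 190 x 190 mm outside, walls 4 mm thick and 22 mm high, floor 4 mm above the bench; fixed; origin at its centre on the bench.
- probe: bystander: straight probe, blue square handle, beside the pick in the stand
- screw_jar: bystander: amber glass screw jar, 48 mm wide, 55 mm high
- screwdriver: bystander: red-handled screwdriver lying on the bench, 190 mm long
- mouse: bystander: black computer mouse
- router: bystander: black router with two upright aerials, 120 x 180 x 28 mm
Mind the look-alikes: they are no part of the job. Of the things shaped like the part that bears ring_center, the bare steel one is meant.

How it is judged:
On the way:
1. the ring's free end is out of its groove, above the collar's lip, carried by the pick (z of ring_groove in the frame of head above 0.0465 m and contact force between pick and ring above 0.2 N), for 0.1 s.
At the end, for the whole second after the job is handed in: The ring lies flat and still on the tray's floor (its centre within 45 mm of the tray's centre and under 12 mm above the bench, tilted less than 7 degrees), and the hook pick stands upright (within 7 degrees) and still in a hole of the stand with its collar down on the stand to within 5 mm (height (world z) of ring_center below 0.012 m and angle between each of ring_center, pick_grip's own z axis and vertical below 0.12 rad and horizontal distance between ring_center and tray below 0.045 m and linear speed of each of ring, pick below 0.03 m/s and z of pick_grip in the frame of stand_top between 0.025 and 0.035 m and x of pick_grip in the frame of stand_top between -0.012 and 0.012 m and y of pick_grip in the frame of stand_top between -0.085 and 0.085 m); the robot touches nothing.
It fails at once if the pick or the fingers press on the lens with more than 5 N (contact force between any of pick, the fingers and lens above 5 N).
It fails at once if the pick forces the ring with more than 18 N (contact force between pick and ring above 18 N).
It fails at once if the pick is pressed on the magnifier head with more than 16 N (contact force between pick and head above 16 N).
It fails at once if another tool or thing on the bench is moved by more than 25 mm (distance of any of probe, screw_jar, screwdriver, mouse, router from where it was at the start of the episode above 0.025 m).
It also fails if it takes over 72 s, if anything falls off the work surface, if the arm or the gripper's body presses on something with over 40 N, if the wrist force passes 120 N, or if a joint passes its speed limit or range.

## Working session

There is one attempt and no reset: what is moved stays moved. The work goes in short steps, Python scripts to look and compute and a shell command to move; the robot and the scene stay as the last step left them, time stands still between calls to the robot, and variables do not carry over. Pictures are saved under pics/ and viewed, about 8 in all and at most 12, crops included, and the job is handed in when it is done.

```bash
ls; mkdir -p pics; cat > h.py <<'E'
import numpy as np, cv2
from rig import r
def cap(n,name=None):
    o=r.get_obs(); rgb,d=r.capture(n); c=r.get_calibration(n)
    K=np.array(c["camera_matrix"])
    if n=="wrist":
        T=np.eye(4);T[:3,:3]=np.array(o["orientation"]);T[:3,3]=o["ee_pos"];T=T@np.array(c["T_tool_cam"])
    else: T=np.array(c["extrinsics"])
    if name: cv2.imwrite(f"pics/{name}.png",rgb[:,:,::-1]); np.savez(f"pics/{name}.npz",rgb=rgb,d=d,K=K,T=T)
    return rgb,d,K,T
def pts(d,K,T):
    v,u=np.mgrid[:d.shape[0],:d.shape[1]]
    P=np.stack([(u-K[0,2])/K[0,0]*d,(v-K[1,2])/K[1,1]*d,d],-1)
    P=P@T[:3,:3].T+T[:3,3]; P[d<=0]=np.nan; return P
def proj(p,K,T):
    q=np.linalg.inv(T)@np.r_[p,1]; q=K@q[:3]; return q[:2]/q[2]
def load(n):
    z=np.load(f"pics/{n}.npz"); return z["rgb"],z["d"],z["K"],z["T"]
E
python3 - <<'E'
from h import *
for n in ["scene","side"]:
    rgb,d,K,T=cap(n,n); print(n,T.round(3).tolist(),K.round(1).tolist())
o=r.get_obs(); print({k:np.round(v,3).tolist() for k,v in o.items()})
print(np.round(r.get_calibration("wrist")["T_tool_cam"],3).tolist())
E
```

```text
pics
scene [[0.83, 0.333, -0.447, 1.13], [0.558, -0.524, 0.644, -0.899], [-0.02, -0.783, -0.621, 0.861], [0.0, 0.0, 0.0, 1.0]] [[482.4, 0.0, 324.2], [0.0, 482.4, 236.3], [0.0, 0.0, 1.0]]
side [[0.698, -0.458, 0.55, -0.175], [-0.716, -0.46, 0.525, -0.845], [0.013, -0.76, -0.65, 0.99], [0.0, 0.0, 0.0, 1.0]] [[567.1, 0.0, 328.1], [0.0, 567.1, 240.9], [0.0, 0.0, 1.0]]
{'time': 0.1, 'qpos': [-1.371, 0.616, -0.013, 1.425, 0.008, 1.103, -0.04], 'qd': [0.001, -0.003, 0.0, -0.003, -0.001, -0.001, -0.001], 'effort': [0.002, -47.038, 0.261, -17.157, 0.01, 0.006, 0.0], 'ee_pos': [0.146, 0.633, 0.23], 'orientation': [[-0.974, 0.225, -0.001], [0.225, 0.974, -0.002], [-0.0, -0.002, -1.0]], 'force': [-0.143, 0.917, 0.18], 'moment': [0.013, 0.008, 0.061], 'width': 0.085}
[[-0.001, -0.966, -0.259, 0.065], [1.0, -0.001, 0.0, -0.0], [-0.0, -0.259, 0.966, -0.142], [0.0, 0.0, 0.0, 1.0]]
```

View pics/scene.png

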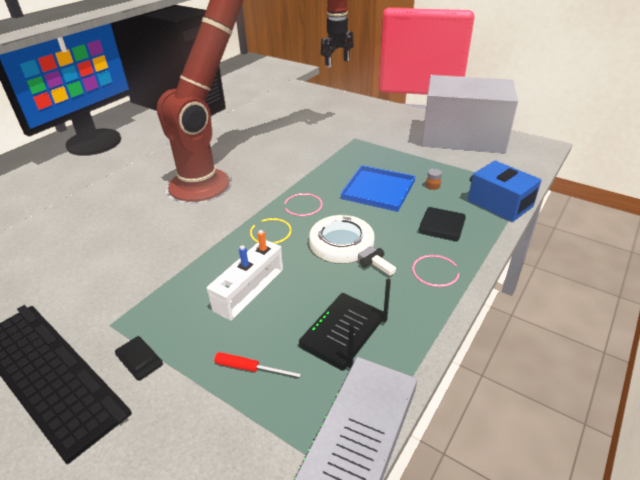

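View pics/side.png

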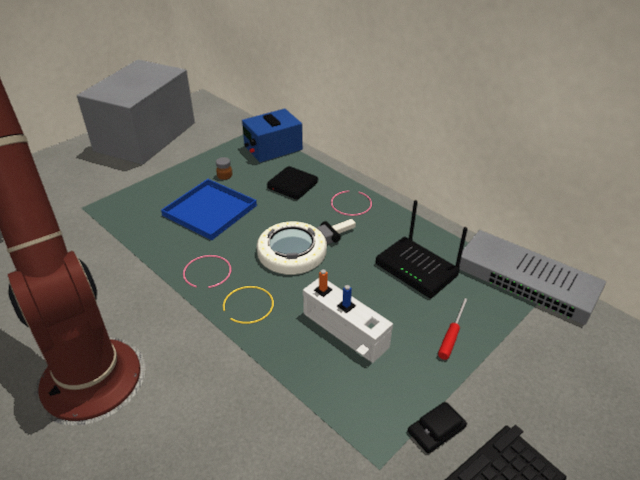

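The scene view shows these ring candidates: steel in the magnifier head (342,237), yellow (270,231), pink (303,204) and pink (435,270). I choose the steel one. For the tool, I choose the orange pick (262,238) and not the blue probe (244,255). The tray is at (378,187). Next I measure all of these coarsely.

```bash
cat > m.py <<'E'
from h import *
for n in ["scene","side"]:
    rgb,d,K,T=load(n); P=pts(d,K,T); hsv=cv2.cvtColor(rgb,cv2.COLOR_RGB2HSV); z=P[...,2]
    ws=(P[...,0]>0.2)&(P[...,0]<1)&(abs(P[...,1])<.6)
    H,S,V=[hsv[...,i] for i in range(3)]
    def rep(nm,m,reg=None):
        m=m&ws
        k,l,st,c=cv2.connectedComponentsWithStats(m.astype(np.uint8))
        if k<2: print(n,nm,'none');return
        for i in [1+np.argmax(st[1:,4])]:
            q=P[l==i]; mr=cv2.minAreaRect(q[:,:2].astype(np.float32)*1000)
            print(n,nm,st[i].tolist(),'mean',q.mean(0).round(4),'zmax',q[:,2].max().round(3),'rect',np.round(mr[0],1),np.round(mr[1],1),round(mr[2],1))
    rep('orange',(H<14)&(H>5)&(S>150)&(z>.08)&(z<.2))
    rep('bluehandle',(H>105)&(H<130)&(S>120)&(z>.07)&(z<.2))
    rep('tray',(H>105)&(H<130)&(S>150)&(z<.03))
    rep('stand top',(S<60)&(abs(z-.08)<.004))
    rep('head face',(S<60)&(V>120)&(abs(z-.034)<.006))
    rep('head col',(z>.037)&(z<.055)&(S<80)&(V>60))
E
python3 m.py
```

```text
scene orange [258, 233, 9, 18, 108] mean [ 0.4717 -0.2232  0.1111] zmax 0.137 rect [ 469.3 -223.2] [18.8 13.6] 27.3
scene bluehandle [472, 161, 69, 43, 1521] mean [0.8843 0.3961 0.0951] zmax 0.111 rect [880.4 416.4] [126.3 161.4] 75.7
scene tray [341, 166, 74, 45, 2148] mean [0.521  0.2926 0.0079] zmax 0.027 rect [524.4 288.2] [191.5 201.7] 9.7
scene stand top [207, 241, 74, 58, 1235] mean [ 0.4747 -0.3024  0.08  ] zmax 0.084 rect [ 471.3 -289.6] [ 63.9 213.2] 1.7
scene head face [309, 216, 67, 42, 1911] mean [ 0.5789 -0.0187  0.035 ] zmax 0.04 rect [571.8  -7.7] [184.8 178.1] 27.3
scene head col [300, 357, 117, 123, 8620] mean [ 0.9052 -0.4708  0.044 ] zmax 0.049 rect [ 904.4 -465.8] [131.5 261.3] 8.5
side orange [319, 272, 9, 20, 132] mean [ 0.4638 -0.2216  0.1077] zmax 0.137 rect [ 463.4 -218. ] [14.9 20.6] 18.3
side bluehandle [242, 109, 60, 34, 1148] mean [0.8632 0.4014 0.093 ] zmax 0.111 rect [872.7 417.2] [127.6 160.7] 75.1
side tray [162, 179, 95, 61, 3191] mean [0.5208 0.2918 0.0054] zmax 0.03 rect [521.9 289.2] [198.8 200.1] 10.9
side stand top [303, 278, 91, 63, 1527] mean [ 0.467  -0.2997  0.0788] zmax 0.084 rect [ 469.8 -288.6] [ 64.6 213.3] 1.7
side head face [257, 221, 70, 47, 1950] mean [ 0.5591 -0.0136  0.0336] zmax 0.04 rect [566.2  -7. ] [179.  177.5] 79.0
side head col [461, 230, 123, 70, 3805] mean [ 0.9015 -0.4742  0.0423] zmax 0.054 rect [ 904.4 -473.1] [143.7 278. ] 10.8
```

```bash
cat > to.py <<'E'
# usage: to.py x y z yaw_deg(of tool x)  -> remaining shift/turn in pendant units
import sys; from h import *
o=r.get_obs(); R=np.array(o["orientation"]); p=np.array(o["ee_pos"])
x,y,z,w=map(float,sys.argv[1:5]); t=R.T@(np.array([x,y,z])-p)/.03
yaw=np.degrees(np.arctan2(R[1,0],R[0,0])); s=-((w-yaw+180)%360-180)/6
print('t',round(o["time"],2),'p',p.round(4),'yaw',round(yaw,2),'F',np.round(o["force"],2),'w',round(o["width"],4),'-> units',t.round(3),'spin',round(s,3))
E
python3 -m pendant '[[[-18.6,-17.6,0,0,0],[-18.6,-17.6,0,0,0],[-18.6,-17.6,0,0,0],[-18.6,-17.6,0,0,0],[-18.6,-17.6,0,0,0]]]'
python3 to.py 0.57 -0.007 0.23 90
```

```text
time: 0.52
ee_pos: [0.2619, 0.4576, 0.2309]
orientation: [[-0.974, 0.224, -0.001], [0.224, 0.974, -0.003], [0.0, -0.003, -1.0]]
force: [0.7, 0.3, 0.1]
width: 0.0855
t 0.52 p [0.2619 0.4576 0.2309] yaw 167.03 F [0.67 0.32 0.13] w 0.0855 -> units [-13.484 -12.787   0.073] spin 12.838
```

```bash

python3 -m pendant '[[[-13.5,-12.8,0,0,0],[-13.5,-12.8,0,0,0],[-13.5,-12.8,0,0,0],[-13.5,-12.8,0,0,0],[-13.5,-12.8,0,0,0]]]' >/dev/null
python3 to.py 0.57 -0.007 0.23 90
```

```text
t 0.93 p [0.3768 0.2839 0.2315] yaw 167.04 F [ 0.46  0.45 -0.02] w 0.0855 -> units [-8.452 -8.006  0.078] spin 12.84
```

```bash

python3 -m pendant '[[[-8.45,-8,0,12.84,0],[-8.45,-8,0,12.84,0],[-8.45,-8,0,12.84,0],[-8.45,-8,0,12.84,0],[-8.45,-8,0,12.84,0]]]' >/dev/null
python3 to.py 0.57 -0.007 0.23 90
```

```text
t 1.35 p [0.4917 0.1104 0.232 ] yaw 130.87 F [ 0.7   0.36 -0.43] w 0.0853 -> units [-4.667 -0.585  0.076] spin 6.812
```

```bash

python3 -m pendant '[[[-4.67,-0.58,0,6.8,0],[-4.67,-0.58,0,6.8,0],[-4.67,-0.58,0,6.8,0],[-4.67,-0.58,0,6.8,0],[-4.67,-0.58,0,6.8,0]]]' >/dev/null
python3 -m pendant '[[[0,0,0,0.9,0],[0,0,0,0.9,0]]]' >/dev/null
python3 to.py 0.57 -0.007 0.23 90
python3 -c "
from h import *
cap('wrist','w1')"
```

```text
t 1.93 p [ 0.5717 -0.0155  0.2314] yaw 88.9 F [-0.26 -0.01  0.44] w 0.0853 -> units [ 0.282 -0.062  0.043] spin -0.183
```

View pics/w1.png

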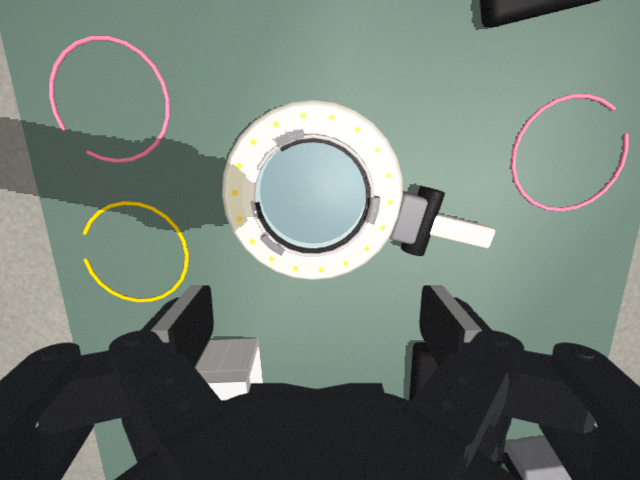

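The head fills the middle of the view, centred near (313,190). Its collar pieces are at (290,138), (374,209) and (272,243), and the knuckle is at (412,217). The notch is on the left.

```bash
cat > hd.py <<'E'
from h import *
rgb,d,K,T=load('w1'); P=pts(d,K,T); z=P[...,2]
print('f',K[0,0]); bench=np.nanmedian(z[20:90,200:400]); print('bench z',bench)
m=(rgb.min(-1)>150)&(z>.02)&(z<.06); k,l,st,c=cv2.connectedComponentsWithStats(m.astype(np.uint8))
i=1+np.argmax([s[4] if s[0]<320<s[0]+s[2] and s[1]<200<s[1]+s[3] else 0 for s in st[1:]]); m=l==i
cs,_=cv2.findContours(m.astype(np.uint8),cv2.RETR_EXTERNAL,cv2.CHAIN_APPROX_NONE)
q=max(cs,key=len)[:,0]; print('face z',np.nanmedian(z[m]))
# pixel->plane
def ray(u,v,h):
    a=T[:3,:3]@np.linalg.inv(K)@np.array([u,v,1.]); return T[:3,3]+a*(h-T[2,3])/a[2]
W=np.array([ray(*p,.030) for p in q])[:,:2]
from scipy.optimize import least_squares
f=least_squares(lambda s:np.hypot(*(W-s[:2]).T)-s[2],[.57,-.01,.09],loss='soft_l1',f_scale=.001); print('outer fit',f.x.round(4)); C=f.x[:2]
x,y=P[...,0]-C[0],P[...,1]-C[1]; rr=np.hypot(x,y); th=np.degrees(np.arctan2(y,-x))%360
cm=(rr>.058)&(rr<.068)&(z>.0415)
hst=np.histogram(th[cm],72,(0,360))[0]; print('collar hist',[(5*i,int(n)) for i,n in enumerate(hst) if n])
g=np.exp(3j*np.radians(th[cm])).mean(); print('collar phase (deg mod120)',np.degrees(np.angle(g))/3, abs(g))
km=(rr>.1)&(rr<.2)&(z>.015)&(z<.07)&(x>0)
print('knuckle dir',np.degrees(np.arctan2(np.nanmean(y[km]),np.nanmean(x[km]))),km.sum())
cv2.imwrite('pics/w1c.png',cv2.resize(rgb[95:290,215:410,::-1],None,fx=3,fy=3,interpolation=cv2.INTER_CUBIC))
E
python3 hd.py
```

```text
f 345.531922969276
bench z -1.1251258457800617e-05
face z 0.03399443943483793
outer fit [ 0.5692 -0.0048  0.0895]
collar hist [(0, 3099), (5, 1), (25, 1), (30, 2), (40, 4), (45, 4), (50, 1), (55, 14), (60, 48), (65, 46), (70, 50), (75, 46), (80, 32), (85, 2), (90, 2), (95, 3), (105, 2), (110, 2), (115, 1), (120, 1), (135, 1), (155, 1), (170, 2), (175, 2110), (180, 3043), (185, 1779), (190, 1251), (195, 1345), (200, 79), (225, 2), (230, 2), (240, 1), (245, 3), (250, 1), (255, 1), (260, 4), (265, 4), (270, 3), (280, 2), (285, 6), (290, 3), (295, 4), (300, 44), (305, 41), (310, 40), (315, 42), (320, 43), (325, 3), (335, 4), (340, 1079), (345, 1538), (350, 799), (355, 692)]
collar phase (deg mod120) -39.51047316189027 0.31617246093351675
knuckle dir -14.247079970986755 3098
```

View pics/w1c.png

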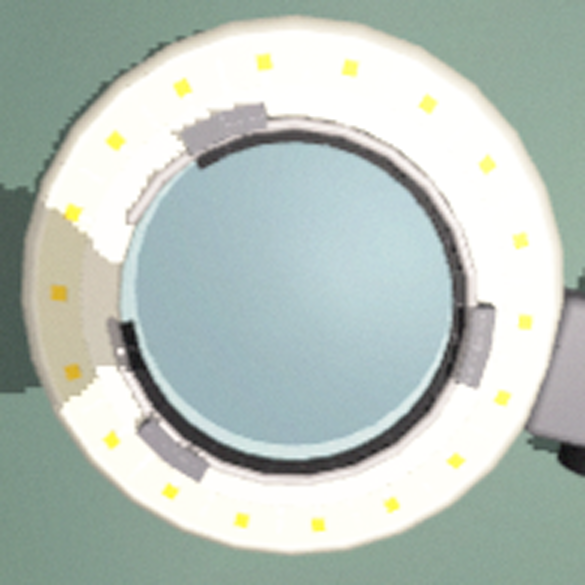

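```bash
python3 to.py 0.468 -0.219 0.23 91.7
python3 -m pendant '[[[-6.8,-3.4,0,-0.4,0],[-6.8,-3.4,0,-0.4,0],[-6.8,-3.4,0,-0.4,0],[-6.8,-3.4,0,-0.4,0],[-6.8,-3.4,0,-0.4,0]]]' >/dev/null
python3 to.py 0.468 -0.219 0.23 91.7
```

```text
t 1.98 p [ 0.5715 -0.0145  0.2315] yaw 89.19 F [0.67 0.33 0.14] w 0.0855 -> units [-6.865 -3.355  0.115] spin -0.418
t 2.4 p [ 0.475  -0.1995  0.2334] yaw 91.88 F [ 0.44 -0.14 -0.18] w 0.0854 -> units [-0.643 -0.253  0.119] spin 0.03
```

```bash

python3 -m pendant '[[[-0.64,-0.25,0.1,0,0],[-0.64,-0.25,0.1,0,0],[-0.64,-0.25,0.1,0,0]]]' >/dev/null
python3 to.py 0.468 -0.219 0.23 91.7
cat > pk.py <<'E'
import sys
from h import *
rgb,d,K,T=cap('wrist',sys.argv[1]); P=pts(d,K,T); z=P[...,2]; hsv=cv2.cvtColor(rgb,cv2.COLOR_RGB2HSV); H,S=hsv[...,0],hsv[...,1]
for nm,m in [('orange top',(H<16)&(S>150)&(abs(z-.136)<.004)),('orange all',(H<16)&(S>150)&(z>.08)&(z<.15)),('stand top',(S<60)&(abs(z-.08)<.003)&(P[...,0]<.53)&(P[...,0]>.41))]:
    q=P[m]; 
    if len(q)<10: print(nm,len(q)); continue
    mr=cv2.minAreaRect(q[:,:2].astype(np.float32)*1000); print(nm,len(q),q.mean(0).round(4),np.round(mr[0],1),np.round(mr[1],1),round(mr[2],2))
E
python3 pk.py w2
```

```text
t 2.65 p [ 0.4673 -0.2196  0.2307] yaw 91.84 F [0.59 0.66 0.09] w 0.0856 -> units [0.018 0.023 0.022] spin 0.023
orange top 144 [ 0.4685 -0.2151  0.1347] [ 468.6 -217.5] [12.9 13.4] 1.57
orange all 399 [ 0.4681 -0.2132  0.1173] [ 467.5 -221.6] [23.2 14.4] 84.65
stand top 11143 [ 0.4707 -0.2779  0.0793] [ 470.9 -288.1] [ 60.1 209.6] 1.66
```

View pics/w2.png

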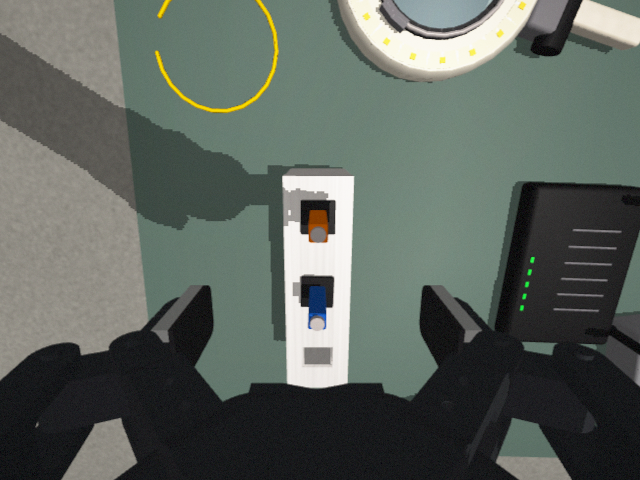

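```bash
python3 to.py 0.4687 -0.2178 0.092 91.7
python3 -m pendant '[[[0.06,0.05,2.5,0,0],[0.06,0.05,4.6,0,0],[0.06,0.05,4.6,0,0],[0.06,0.05,4.6,0,0],[0.06,0.05,4.6,0,0]]]' >/dev/null
python3 to.py 0.4687 -0.2178 0.092 91.7
```

```text
t 2.7 p [ 0.4683 -0.2179  0.2305] yaw 92.01 F [ 1.12  0.88 -0.46] w 0.0855 -> units [0.033 0.016 4.617] spin 0.052
t 3.12 p [ 0.4684 -0.2127  0.0886] yaw 92.34 F [-0.86 -0.62 -0.15] w 0.0854 -> units [-0.17   0.002 -0.115] spin 0.106
```

```bash

python3 -m pendant '[[[-0.12,0,-0.1,0.1,0],[-0.12,0,-0.1,0.1,0],[-0.12,0,-0.1,0.1,150],[-0.12,0,-0.1,0.1,255],[-0.12,0,-0.1,0.1,255]]]' >/dev/null
python3 to.py 0.4687 -0.2178 0.092 91.7
python3 -m pendant '[[[0,0,0,0,255],[0,0,0,0,255],[0,0,0,0,255],[0,0,0,0,255],[0,0,0,0,255]]]' >/dev/null
python3 to.py 0.4687 -0.2178 0.092 91.7
python3 -m pendant '[[[0,0,0,0,255],[0,0,0,0,255],[0,0,0,0,255],[0,0,0,0,255],[0,0,0,0,255]]]' >/dev/null
python3 to.py 0.4687 -0.2178 0.092 91.7
```

```text
t 3.53 p [ 0.4694 -0.2165  0.0928] yaw 91.77 F [-0.09  0.17 -0.85] w 0.0516 -> units [-0.042 -0.024  0.027] spin 0.011
t 3.95 p [ 0.4695 -0.2166  0.0931] yaw 91.76 F [-0.12  1.2   3.39] w 0.0132 -> units [-0.039 -0.027  0.037] spin 0.01
t 4.37 p [ 0.4695 -0.2166  0.0931] yaw 91.76 F [-1.04  0.32  1.71] w 0.0133 -> units [-0.038 -0.027  0.037] spin 0.01
```

```bash

python3 -m pendant '[[[0,0,-0.5,0,255],[0,0,-1.5,0,255],[0,0,-2.5,0,255],[0,0,-3.5,0,255],[0,0,-3.5,0,255]]]' >/dev/null
python3 to.py 0.49 0.06 0.2 51
python3 - <<'E'
from h import *
for n in ["scene","side","wrist"]:
    rgb,d,K,T=cap(n,n+'2'); o=r.get_obs(); p=np.array(o["ee_pos"])
    a=proj(p-[0,0,.013],K,T); b=proj(p-[0,0,.083],K,T); print(n,a.round(1),b.round(1))
E
python3 - <<'E'
import sys; sys.path.insert(0,'.')
from h import *
ims=[]
for n in ["scene2","side2","wrist2"]:
    rgb,d,K,T=load(n); p=np.array(r.get_obs()["ee_pos"]); a=proj(p-[0,0,.05],K,T); 
    h=40 if n!="wrist2" else 90
    u,v=int(a[0]),int(a[1]); u0,v0=max(0,min(640-2*h,u-h)),max(0,min(480-2*h,v-h))
    ims.append(cv2.resize(rgb[v0:v0+2*h,u0:u0+2*h,::-1],(260,260),interpolation=cv2.INTER_NEAREST)); print(n,u0,v0,260/(2*h))
cv2.imwrite('pics/tri.png',np.hstack(ims))
E
```

```text
t 4.78 p [ 0.473  -0.2185  0.2032] yaw 91.74 F [ 0.43 -0.71 -0.78] w 0.0135 -> units [9.262 0.847 0.043] spin 6.79
scene [260.  215.6] [262.9 238.5]
side [323.6 253.3] [323.4 276.9]
wrist [314.5 279.2] [315.2 239.3]
scene2 221 188 3.25
side2 283 226 3.25
wrist2 224 164 1.4444444444444444
```

View pics/tri.png

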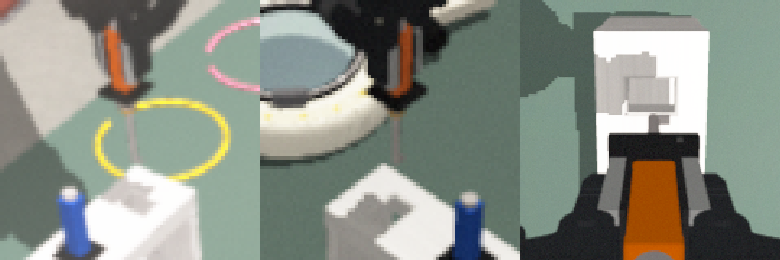

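The pick hangs straight, with the hook tip in the wrist view at about (317,246), pointing to tool +y. I take its length from the wrist depth.

```bash
python3 - <<'E'
from h import *
rgb,d,K,T=load('wrist2'); P=pts(d,K,T)
o=r.get_obs(); p=np.array(o["ee_pos"]); R=np.array(o["orientation"]); Q=(P-p)@R
for v in range(236,262,1):
    row=[(u,*(Q[v,u]*1000).round(1)) for u in range(304,334) if 30<Q[v,u,2]*1000<100 and abs(Q[v,u,0])<.02]
    if row: print(v,len(row),'u',row[0][0],row[-1][0],'y',row[0][2],row[-1][2],'z',np.round(np.median([w[3] for w in row]),1),'x',np.round(np.median([w[1] for w in row]),1))
b=[(v,round(float(-Q[v,317,2]*1000),1)) for v in range(255,290,4)]
print('collar rows',[(v,(Q[v,300]*1000).round(1).tolist()) for v in range(256,275,3)])
E
```

```text
242 3 u 315 317 y 0.4 1.7 z 76.6 x 0.1
243 14 u 314 327 y -0.3 8.3 z 74.6 x -0.0
244 15 u 313 327 y -0.9 8.3 z 73.8 x -0.5
245 15 u 313 327 y -0.9 8.2 z 73.2 x -1.0
246 15 u 313 327 y -0.9 8.3 z 73.1 x -1.6
247 15 u 313 327 y -0.9 8.3 z 73.6 x -2.5
248 15 u 313 327 y -0.9 8.3 z 73.4 x -3.1
249 15 u 313 327 y -0.9 8.3 z 67.1 x -1.8
250 8 u 313 320 y -0.9 3.5 z 59.6 x -0.0
251 8 u 313 320 y -0.8 3.5 z 57.8 x -0.1
252 8 u 313 320 y -0.8 3.5 z 56.0 x -0.2
253 8 u 313 320 y -0.8 3.4 z 53.2 x 0.2
254 8 u 313 320 y -0.8 3.4 z 51.4 x 0.1
collar rows [(256, [12.6, -6.7, 11.0]), (259, [11.9, -6.6, 8.7]), (262, [10.4, -6.6, 8.7]), (265, [8.9, -6.7, 8.9]), (268, [7.2, -6.7, 9.5]), (271, [6.1, -6.7, 8.3]), (274, [11.0, -5.9, -7.8])]
```

```bash
python3 to.py 0.5101 0.043 0.19 51
python3 -m pendant '[[[8.7,1.4,0.4,6.79,255],[8.7,1.4,0.4,6.79,255],[8.7,1.4,0.4,6.79,255],[8.7,1.4,0.4,6.79,255],[8.7,1.4,0.4,6.79,255]]]' >/dev/null
python3 to.py 0.5101 0.043 0.13 51
```

```text
t 4.93 p [ 0.4695 -0.2158  0.1975] yaw 91.78 F [-0.03  0.35 -1.56] w 0.0132 -> units [8.581 1.62  0.226] spin 6.796
t 5.35 p [ 0.4948 -0.008   0.1857] yaw 55.55 F [ 1.16 -0.38 -1.39] w 0.0136 -> units [ 1.702 -0.528  1.849] spin 0.758
```

```bash

python3 -m pendant '[[[1.7,-0.53,0.8,0.76,255],[1.7,-0.53,1.5,0.76,255],[1.7,-0.53,1.8,0.76,255],[1.7,-0.53,1.8,0.76,255],[1.7,-0.53,1.8,0.76,255]]]' >/dev/null
python3 to.py 0.5101 0.043 0.115 51
python3 - <<'E'
from h import *
ims=[]
for n in ["wrist","side","scene"]:
    rgb,d,K,T=cap(n,n+'3'); o=r.get_obs(); p=np.array(o["ee_pos"]); a=proj(p-[0,0,.07],K,T); h=60 if n=="wrist" else 35
    u,v=int(a[0]),int(a[1]); u0,v0=u-h,max(0,v-h); ims.append(cv2.resize(rgb[v0:v0+2*h,u0:u0+2*h,::-1],(266,266),interpolation=cv2.INTER_CUBIC)); print(n,u0,v0,266/2/h)
    if n=="wrist":
        R=np.array(o["orientation"]);Q=(pts(d,K,T)-p)@R
        m=(abs(Q[...,0])<.012)&(Q[...,1]>-.004)&(Q[...,1]<.012)&(Q[...,2]>.06)&(Q[...,2]<.079)
        print('tip ymax zmed',np.percentile(Q[m][:,1],98),np.median(Q[m][:,2]))
cv2.imwrite('pics/tri3.png',np.hstack(ims))
E
```

```text
t 5.77 p [0.5088 0.0413 0.1303] yaw 50.88 F [ 1.26 -0.57 -0.49] w 0.0132 -> units [0.076 0.002 0.51 ] spin -0.02
wrist 258 185 2.216666666666667
tip ymax zmed 0.005993163275904511 0.07540957710670401
side 227 199 3.8
scene 298 175 3.8
```

View pics/tri3.png

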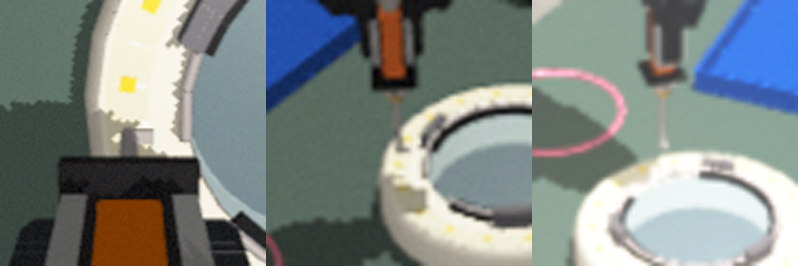

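```bash
python3 - <<'E'
from h import *
rgb,d,K,T=load('wrist3'); C=np.array([.5692,-.0048])
P=pts(d,K,T); x,y=P[...,0]-C[0],P[...,1]-C[1]; rr=np.hypot(x,y); z=P[...,2]; th=np.degrees(np.arctan2(y,-x))
m=(z>.0375)&(z<.044)&(rr>.05)&(rr<.066)
for a in range(-10,70,3):
    s=m&(th>=a)&(th<a+3)
    if s.sum()>2: print(a,s.sum(),'r',np.percentile(rr[s],[5,50,95]).round(4),'z',np.median(z[s]).round(4))
im=cv2.resize(rgb[170:290,270:430,::-1],None,fx=5,fy=5,interpolation=cv2.INTER_CUBIC)
def mk(p,c):
    u=proj(p,K,T); cv2.circle(im,(int((u[0]-269.5)*5),int((u[1]-169.5)*5)),3,c,-1)
for a in range(27,75,3): 
    e=np.radians(a); mk([C[0]-.058*np.cos(e),C[1]+.058*np.sin(e),.042],(0,0,255) if a!=39 else (0,255,0))
# collar extents 59..83 at r 62.5
for a in (59,83):
    e=np.radians(a); mk([C[0]-.0625*np.cos(e),C[1]+.0625*np.sin(e),.047],(255,0,0))
cv2.imwrite('pics/w3o.png',im)
E
```

```text
-10 16 r [0.0551 0.0576 0.0589] z 0.0399
-7 9 r [0.054  0.0559 0.0577] z 0.0381
29 20 r [0.0577 0.0593 0.0607] z 0.0411
32 24 r [0.0574 0.0589 0.0603] z 0.0407
35 20 r [0.0573 0.0587 0.0601] z 0.0408
38 19 r [0.0573 0.0588 0.0601] z 0.0406
41 25 r [0.0569 0.0589 0.0602] z 0.0407
44 27 r [0.0572 0.0591 0.0606] z 0.041
47 25 r [0.0571 0.059  0.0602] z 0.0405
50 26 r [0.0566 0.0585 0.0603] z 0.0406
53 25 r [0.0566 0.0584 0.0599] z 0.0408
56 18 r [0.0531 0.0576 0.061 ] z 0.0404
59 12 r [0.0533 0.0601 0.0652] z 0.0388
62 14 r [0.0529 0.0647 0.0651] z 0.0386
65 9 r [0.0541 0.0648 0.0649] z 0.0392
68 14 r [0.053  0.0601 0.065 ] z 0.0387
```

View pics/w3o.png

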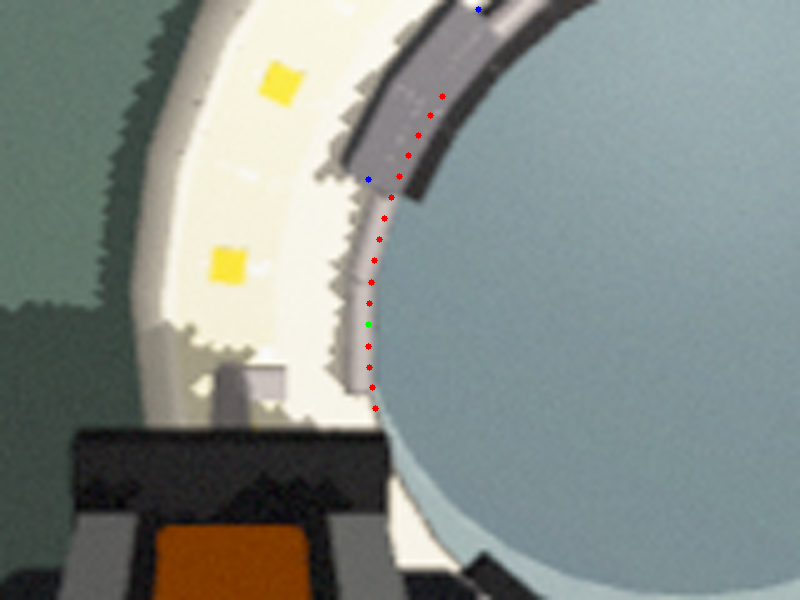

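```bash
python3 to.py 0.5116 0.0448 0.1135 51
python3 -m pendant '[[[0.15,0,0.25,0,255],[0.15,0,0.5,0,255],[0.15,0,0.55,0,255],[0.15,0,0.55,0,255],[0.15,0,0.55,0,255]]]' >/dev/null
python3 to.py 0.5116 0.0448 0.1135 51
python3 -m pendant '[[[0,0,0,0,255],[0,0,0,0,255],[0,0,0,0,255],[0,0,0,0,255]]]' >/dev/null
python3 to.py 0.5116 0.0448 0.1115 51
```

```text
t 5.92 p [0.5105 0.0408 0.1324] yaw 50.78 F [-0.19 -0.19 -0.18] w 0.0131 -> units [ 0.133 -0.053  0.629] spin -0.036
t 6.33 p [0.513  0.0441 0.1157] yaw 50.77 F [ 0.67 -0.51 -0.54] w 0.0128 -> units [-0.011 -0.052  0.075] spin -0.038
t 6.67 p [0.5131 0.0441 0.1159] yaw 50.77 F [ 0.7  -0.41 -0.55] w 0.0132 -> units [-0.014 -0.054  0.147] spin -0.038
```

```bash

python3 -m pendant '[[[0,-0.05,0.05,0,255],[0,-0.05,0.1,0,255],[0,-0.05,0.12,0,255],[0,-0.05,0.12,0,255]]]' | grep -E "ee_pos|force"
python3 -m pendant '[[[0,0,0.02,0,255],[0,0,0.02,0,255],[0,0,0.02,0,255]]]' | grep -E "ee_pos|force"
python3 to.py 0.5116 0.0448 0.1115 51
python3 -m pendant '[[[0,0,0.02,0,255],[0,0,0.02,0,255],[0,0,0.02,0,255]]]' | grep -E "ee_pos|force"
python3 to.py 0.5116 0.0448 0.1115 51
```

```text
ee_pos: [0.5117, 0.0451, 0.112]
force: [0.4, -0.2, 0.3]
ee_pos: [0.5117, 0.0451, 0.1114]
force: [-0.4, 0.6, -0.4]
t 7.25 p [0.5117 0.0451 0.1114] yaw 50.77 F [-0.36  0.64 -0.35] w 0.0127 -> units [-0.01   0.003 -0.003] spin -0.038
ee_pos: [0.5119, 0.045, 0.1111]
force: [0.2, 0.2, 3.1]
t 7.5 p [0.5119 0.045  0.1111] yaw 50.77 F [0.19 0.21 3.06] w 0.0134 -> units [-0.012 -0.002 -0.012] spin -0.039
```

```bash

python3 -m pendant '[[[0,0,-0.027,0,255],[0,0,-0.027,0,255],[0,0,-0.027,0,255]]]' | grep -E "ee_pos|force"
python3 -m pendant '[[[0,0.1,0,0,255],[0,0.2,0,0,255],[0,0.23,0,0,255],[0,0.23,0,0,255]]]' | grep -E "ee_pos|force"
python3 to.py 0.5116 0.0448 0.1119 51
```

```text
ee_pos: [0.5119, 0.0451, 0.1118]
force: [-0.7, -0.4, -0.6]
ee_pos: [0.5176, 0.0403, 0.1118]
force: [-0.0, -0.3, -0.5]
t 8.08 p [0.5176 0.0403 0.1118] yaw 50.74 F [-0.01 -0.34 -0.46] w 0.0131 -> units [-0.008 -0.25  -0.004] spin -0.043
```

```bash

python3 -m pendant '[[[0,0.05,0,0,255],[0,0.09,0,0,255],[0,0.09,0,0,255]]]' | grep -E "ee_pos|force"
python3 -m pendant '[[[0,0.03,0,0,255],[0,0.03,0,0,255],[0,0.03,0,0,255]]]' | grep -E "ee_pos|force"
python3 to.py 0.5116 0.0448 0.1119 51
```

```text
ee_pos: [0.5199, 0.0382, 0.1118]
force: [-1.0, 0.1, -0.5]
ee_pos: [0.5207, 0.0376, 0.1118]
force: [-0.1, 1.2, -0.7]
t 8.58 p [0.5207 0.0376 0.1118] yaw 50.72 F [-0.07  1.19 -0.67] w 0.0131 -> units [-0.006 -0.385 -0.003] spin -0.047
```

```bash

python3 -m pendant '[[[0,0.02,0,0,255],[0,0.02,0,0,255],[0,0.02,0,0,255]]]' | grep -E "ee_pos|force"
python3 -m pendant '[[[0,0.02,0,0,255],[0,0.02,0,0,255],[0,0.02,0,0,255]]]' | grep -E "ee_pos|force"
python3 -m pendant '[[[0,0.02,0,0,255],[0,0.02,0,0,255],[0,0.02,0,0,255]]]' | grep -E "ee_pos|force"

```

```text
ee_pos: [0.5211, 0.0372, 0.1118]
force: [0.0, 0.0, -1.2]
ee_pos: [0.5216, 0.0368, 0.1118]
force: [-0.3, 0.5, -1.3]
ee_pos: [0.5221, 0.0365, 0.1118]
force: [0.1, -0.3, -0.6]
```

```bash
cat > wr.py <<'E'
import sys; from h import *
rgb,d,K,T=cap('wrist',sys.argv[1]); C=np.array([.5692,-.0048]); o=r.get_obs()
P=pts(d,K,T); x,y=P[...,0]-C[0],P[...,1]-C[1]; rr=np.hypot(x,y); z=P[...,2]; th=np.degrees(np.arctan2(y,-x))
m=(z>.0375)&(z<.065)&(rr>.048)&(rr<.0665)
for a in range(26,60,3):
    s=m&(th>=a)&(th<a+3)
    if s.sum()>2: print(a,s.sum(),'r',np.percentile(rr[s],[5,50,95]).round(4),'z',np.percentile(z[s],[5,50,95]).round(4))
p=np.array(o["ee_pos"]);q=p+np.array(o["orientation"])@[-.002,.001,0]-np.r_[C,0]; print('axis r',np.hypot(q[0],q[1]).round(4),np.degrees(np.arctan2(q[1],-q[0])).round(1),p.round(4),np.round(o["force"],2))
im=cv2.resize(rgb[170:290,270:430,::-1],None,fx=5,fy=5,interpolation=cv2.INTER_CUBIC); cv2.imwrite(f'pics/{sys.argv[1]}c.png',im)
E
python3 wr.py w4
```

```text
35 22 r [0.0572 0.0585 0.0598] z [0.0402 0.0412 0.0416]
38 52 r [0.0572 0.0604 0.0649] z [0.0386 0.0413 0.0543]
41 92 r [0.0576 0.0624 0.0643] z [0.0393 0.0454 0.0601]
44 30 r [0.0572 0.0591 0.0607] z [0.0393 0.0409 0.0418]
47 28 r [0.0568 0.0585 0.0603] z [0.0394 0.0406 0.0423]
50 30 r [0.0566 0.0586 0.0602] z [0.0391 0.0407 0.0419]
53 30 r [0.0566 0.0584 0.06  ] z [0.0395 0.0407 0.0416]
56 33 r [0.0544 0.0589 0.0638] z [0.0377 0.042  0.0465]
59 80 r [0.0547 0.0612 0.0651] z [0.0379 0.0459 0.0471]
axis r 0.0616 39.4 [0.5221 0.0365 0.1118] [-0.1   0.35 -1.14]
```

View pics/w4c.png

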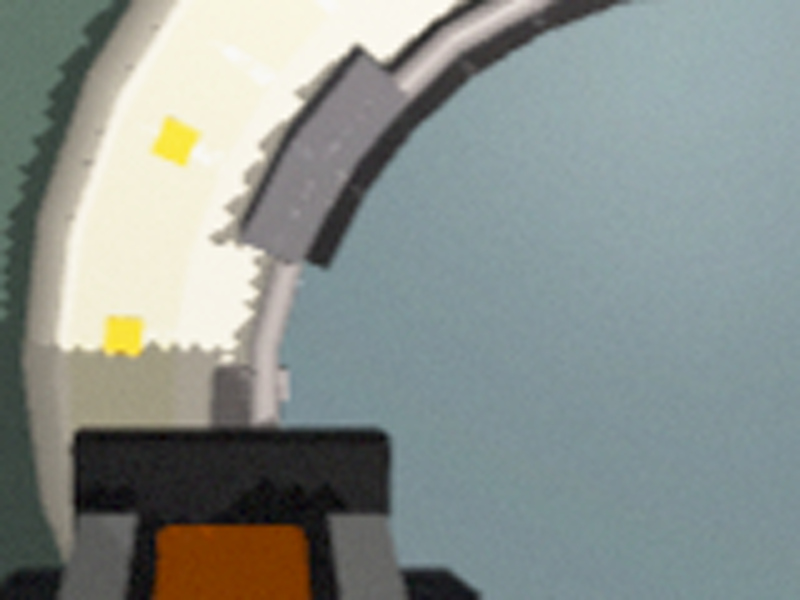

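The hook tip shows just past the inner side of the wire at (283,385), and the shank nearly touches its outer side at (252,395). The tip is under the wire, so I press in and ease it up slightly.

```bash

python3 -m pendant '[[[0,0,-0.02,0,255],[0,0,-0.023,0,255],[0,0.03,-0.023,0,255],[0,0.06,-0.023,0,255],[0,0.06,-0.023,0,255]]]' | grep -E "ee_pos|force"
python3 -m pendant '[[[0,0.03,0,0,255],[0,0.05,0,0,255],[0,0.05,0,0,255]]]' | grep -E "ee_pos|force"
python3 to.py 0.5116 0.0448 0.1119 51
```

```text
ee_pos: [0.5229, 0.0355, 0.1123]
force: [0.3, 0.1, -0.1]
ee_pos: [0.5234, 0.0347, 0.1121]
force: [-2.3, 0.9, -0.0]
t 10.05 p [0.5234 0.0347 0.1121] yaw 50.71 F [-2.29  0.89 -0.04] w 0.0133 -> units [ 0.011 -0.518  0.009] spin -0.048
```

```bash

python3 -m pendant '[[[0,0.04,-0.01,0,255],[0,0.08,-0.015,0,255],[0,0.08,-0.015,0,255],[0,0.08,-0.015,0,255]]]' | grep -E "ee_pos|force"
python3 to.py 0.5116 0.0448 0.1119 51
```

```text
ee_pos: [0.5245, 0.0334, 0.1122]
force: [-2.0, 1.1, -0.6]
t 10.38 p [0.5245 0.0334 0.1122] yaw 50.71 F [-2.04  1.07 -0.62] w 0.0134 -> units [ 0.022 -0.574  0.016] spin -0.048
```

```bash

python3 -m pendant '[[[0,0.04,-0.015,0,255],[0,0.06,-0.02,0,255],[0,0.06,-0.02,0,255],[0,0.06,-0.02,0,255]]]' | grep -E "ee_pos|force"
python3 wr.py w5
```

```text
ee_pos: [0.5252, 0.0324, 0.1126]
force: [-3.2, 2.0, 1.3]
32 15 r [0.0535 0.0547 0.0561] z [0.0392 0.0407 0.0421]
35 22 r [0.0533 0.0546 0.0559] z [0.0388 0.041  0.0421]
38 116 r [0.0539 0.0582 0.0608] z [0.0386 0.0475 0.0599]
41 25 r [0.054  0.0559 0.0573] z [0.0398 0.0411 0.0425]
44 28 r [0.0537 0.0556 0.0574] z [0.0394 0.0404 0.0417]
47 25 r [0.0539 0.0558 0.0572] z [0.0396 0.041  0.0417]
50 25 r [0.0537 0.0555 0.057 ] z [0.0398 0.0412 0.0421]
53 29 r [0.0537 0.0554 0.0571] z [0.0398 0.041  0.0417]
56 40 r [0.0539 0.0564 0.0633] z [0.0402 0.0417 0.0462]
59 91 r [0.0544 0.0605 0.0651] z [0.0408 0.0458 0.0472]
axis r 0.0566 38.3 [0.5253 0.0325 0.1126] [-3.84  1.34 -0.72]
```

```bash

python3 -m pendant '[[[0,0.02,-0.02,0,255],[0,0.03,-0.05,0,255],[0,0.03,-0.08,0,255],[0,0.03,-0.08,0,255]]]' | grep -E "ee_pos|force"
python3 to.py 0.5116 0.0448 0.1119 51
```

```text
ee_pos: [0.5258, 0.032, 0.1151]
force: [-4.8, 0.8, 0.1]
t 11.1 p [0.5258 0.032  0.1151] yaw 50.73 F [-4.79  0.77  0.08] w 0.0132 -> units [ 0.031 -0.634  0.114] spin -0.045
```

```bash

python3 wr.py w6
```

```text
32 13 r [0.0534 0.0547 0.0554] z [0.0428 0.0438 0.0444]
35 24 r [0.0513 0.0533 0.0552] z [0.0393 0.0428 0.0445]
38 129 r [0.0519 0.0572 0.0601] z [0.0386 0.048  0.0624]
41 28 r [0.0533 0.0547 0.0566] z [0.0424 0.0433 0.0444]
44 26 r [0.0535 0.0552 0.0569] z [0.0424 0.0433 0.0444]
47 27 r [0.0532 0.0551 0.0566] z [0.0419 0.0437 0.045 ]
50 26 r [0.0532 0.0549 0.0565] z [0.0425 0.0435 0.0446]
53 24 r [0.0532 0.055  0.0565] z [0.0425 0.0437 0.0446]
56 47 r [0.0535 0.0564 0.065 ] z [0.0424 0.0442 0.0465]
59 95 r [0.054 0.06  0.065] z [0.0425 0.0456 0.0469]
axis r 0.0559 38.2 [0.5258 0.032  0.115 ] [-4.21  1.35 -1.49]
```

```bash

python3 -m pendant '[[[0,0.01,-0.04,0,255],[0,0.01,-0.08,0,255],[0,0.01,-0.12,0,255],[0,0.01,-0.12,0,255]]]' | grep -E "ee_pos|force"
python3 -m pendant '[[[0,0,-0.04,0,255],[0,0,-0.08,0,255],[0,0,-0.12,0,255],[0,0,-0.12,0,255]]]' | grep -E "ee_pos|force"
python3 wr.py w7
```

```text
ee_pos: [0.526, 0.0318, 0.1188]
force: [-3.9, 2.1, -0.1]
ee_pos: [0.5261, 0.0318, 0.1226]
force: [-4.8, 1.1, -2.1]
32 13 r [0.0531 0.0543 0.055 ] z [0.0497 0.0506 0.0523]
35 25 r [0.0509 0.0529 0.0548] z [0.0471 0.0502 0.0516]
38 104 r [0.0515 0.0567 0.0598] z [0.0459 0.0517 0.0635]
41 24 r [0.0529 0.0549 0.0562] z [0.0498 0.0509 0.0515]
44 25 r [0.0531 0.0546 0.0564] z [0.05   0.051  0.0518]
47 28 r [0.0528 0.0545 0.0561] z [0.0497 0.0508 0.052 ]
50 25 r [0.0527 0.0543 0.056 ] z [0.05   0.051  0.0521]
53 27 r [0.0527 0.0545 0.0559] z [0.0501 0.051  0.0523]
56 39 r [0.0528 0.0554 0.0644] z [0.0442 0.0505 0.0517]
59 98 r [0.0536 0.0596 0.065 ] z [0.0421 0.0464 0.0518]
axis r 0.0556 38.3 [0.5261 0.0318 0.1225] [-4.44  1.36 -1.98]
```

```bash

python3 -m pendant '[[[0,0,-0.04,0,255],[0,0,-0.08,0,255],[0,0,-0.1,0,255],[0,0,-0.1,0,255]]]' | grep -E "ee_pos|force"
python3 wr.py w8 | tail -5
python3 -m pendant '[[[0,-0.04,0,0,255],[0,-0.08,0,0,255],[0,-0.12,0,0,255],[0,-0.14,0,0,255],[0,-0.14,0,0,255]]]' | grep -E "ee_pos|force"
python3 wr.py w9
```

```text
ee_pos: [0.5261, 0.0318, 0.1256]
force: [-4.0, 2.9, -2.4]
50 26 r [0.0524 0.0542 0.0559] z [0.0523 0.0533 0.0546]
53 28 r [0.0525 0.0544 0.0559] z [0.0519 0.0537 0.0548]
56 40 r [0.0527 0.0554 0.063 ] z [0.0449 0.0532 0.0546]
59 97 r [0.0534 0.0595 0.065 ] z [0.0438 0.0465 0.0542]
axis r 0.0556 38.4 [0.5261 0.0319 0.1255] [-4.11  1.82 -1.93]
ee_pos: [0.5243, 0.0343, 0.126]
force: [-0.4, 1.3, -2.9]
32 6 r [0.055  0.056  0.0575] z [0.0525 0.0532 0.054 ]
35 26 r [0.0531 0.0557 0.0576] z [0.0504 0.0536 0.0549]
38 54 r [0.0529 0.0569 0.0625] z [0.0498 0.0539 0.0628]
41 64 r [0.055  0.0588 0.0614] z [0.05  0.054 0.063]
44 27 r [0.0549 0.0567 0.0585] z [0.0525 0.0537 0.0548]
47 25 r [0.0546 0.0564 0.0581] z [0.0532 0.0541 0.0549]
50 32 r [0.0543 0.0561 0.0579] z [0.0523 0.0535 0.0549]
53 27 r [0.0543 0.056  0.0577] z [0.0527 0.054  0.0554]
56 43 r [0.0544 0.0571 0.0652] z [0.0454 0.0534 0.0549]
59 91 r [0.0551 0.0597 0.065 ] z [0.0448 0.0465 0.0548]
axis r 0.0586 39.1 [0.5242 0.0343 0.126 ] [-1.38  0.89 -2.56]
```

```bash

python3 -m pendant '[[[0,-0.05,0,0,255],[0,-0.08,0.03,0,255],[0,-0.08,0.1,0,255],[0,-0.08,0.17,0,255],[0,-0.08,0.2,0,255]]]' | grep -E "ee_pos|force"
python3 wr.py w10
```

```text
ee_pos: [0.5226, 0.0354, 0.12]
force: [-0.0, -0.2, 0.2]
32 6 r [0.0566 0.0574 0.0588] z [0.048  0.0493 0.0502]
35 29 r [0.0551 0.0576 0.0595] z [0.0455 0.049  0.0502]
38 89 r [0.0555 0.0601 0.064 ] z [0.0437 0.0497 0.0632]
41 53 r [0.0564 0.0596 0.0627] z [0.0457 0.0497 0.0624]
44 28 r [0.0565 0.0582 0.0599] z [0.0484 0.0496 0.051 ]
47 31 r [0.0562 0.0582 0.0597] z [0.0484 0.0497 0.0507]
50 30 r [0.0559 0.0578 0.0594] z [0.0483 0.0495 0.0505]
53 28 r [0.056  0.0578 0.0593] z [0.0486 0.0497 0.0508]
56 44 r [0.0557 0.0583 0.0644] z [0.0423 0.0492 0.0507]
59 82 r [0.056  0.0606 0.0651] z [0.0393 0.0466 0.0504]
axis r 0.0606 38.8 [0.5225 0.0353 0.1199] [-0.17  0.52 -1.91]
```

View pics/w10c.png

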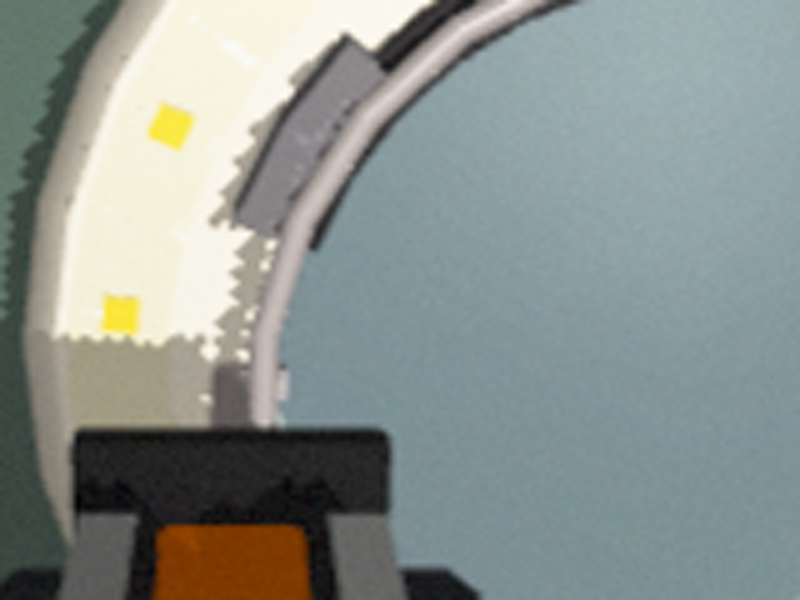

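The wire now lies on the collar's top, passing over the grey piece at about (330,160), and the hook is unloaded. I lower it, withdraw outwards, and return the pick.

```bash

python3 -m pendant '[[[0,0,0.07,0,255],[0,0,0.1,0,255],[0,-0.2,0.1,0,255],[0,-0.5,0.1,0,255],[0,-0.8,0.1,0,255]]]' | grep -E "ee_pos|force"
python3 -m pendant '[[[0,-0.2,0,0,255],[0,-0.2,-1,0,255],[0,-0.2,-2,0,255],[0,-0.2,-3,0,255],[0,-0.2,-3,0,255]]]' | grep -E "ee_pos|force"
python3 wr.py w11 | tail -6
python3 to.py 0.4695 -0.2166 0.2 91.76
```

```text
ee_pos: [0.5033, 0.0509, 0.1171]
force: [0.1, 0.4, -1.5]
ee_pos: [0.5029, 0.0549, 0.2124]
force: [1.0, -0.1, -0.0]
47 14 r [0.057  0.0587 0.0602] z [0.0483 0.0494 0.051 ]
50 15 r [0.0568 0.0584 0.0601] z [0.049  0.05   0.0509]
53 15 r [0.0566 0.0581 0.0599] z [0.049  0.0497 0.0511]
56 19 r [0.0561 0.0588 0.0611] z [0.0446 0.0495 0.0507]
59 44 r [0.0544 0.0611 0.0649] z [0.0379 0.0464 0.0501]
axis r 0.0896 40.2 [0.5013 0.0553 0.2099] [-0.56  0.89 -1.79]
t 14.07 p [0.5013 0.0553 0.2099] yaw 50.74 F [-0.56  0.89 -1.79] w 0.0138 -> units [-7.686  4.916  0.344] spin -6.837
```

```bash

python3 -m pendant '[[[-7.69,4.92,0.3,-6.84,255],[-7.69,4.92,0.3,-6.84,255],[-7.69,4.92,0.3,-6.84,255],[-7.69,4.92,0.3,-6.84,255],[-7.69,4.92,0.3,-6.84,255]]]' >/dev/null
python3 to.py 0.4695 -0.2166 0.2 91.76
```

```text
t 14.48 p [ 0.4757 -0.1495  0.2015] yaw 86.37 F [ 0.46 -0.11 -0.74] w 0.013 -> units [-2.245 -0.065  0.054] spin -0.898
```

```bash

python3 -m pendant '[[[-1.2,-0.06,0,-0.9,255],[-2.24,-0.06,0,-0.9,255],[-2.24,-0.06,0,-0.9,255],[-2.24,-0.06,0,-0.9,255],[-2.24,-0.06,0,-0.9,255]]]' >/dev/null
python3 to.py 0.4695 -0.2166 0.2 91.76
python3 -m pendant '[[[0,0,0,0,255],[0,0,0,0,255]]]' >/dev/null
python3 to.py 0.4695 -0.2166 0.0935 91.76
```

```text
t 14.9 p [ 0.4691 -0.2149  0.2004] yaw 91.8 F [ 0.76  1.   -0.47] w 0.0133 -> units [-0.058  0.011  0.014] spin 0.007
t 15.07 p [ 0.4693 -0.2123  0.1997] yaw 92.01 F [ 1.02  0.07 -0.01] w 0.0131 -> units [-0.159  0.041  3.538] spin 0.042
```

```bash

python3 -m pendant '[[[-0.16,0.04,0.5,0,255],[-0.16,0.04,0.8,0,255],[-0.16,0.04,0.8,0,255],[-0.16,0.04,0.8,0,255],[-0.16,0.04,0.8,0,255]]]' >/dev/null
python3 to.py 0.4695 -0.2166 0.0935 91.76
python3 -m pendant '[[[0,0,0,0,255],[0,0,0,0,255],[0,0,0,0,255]]]' >/dev/null
python3 to.py 0.4695 -0.2166 0.0935 91.76
```

```text
t 15.48 p [ 0.4706 -0.2166  0.1759] yaw 92.05 F [-0.28 -0.17 -0.88] w 0.0135 -> units [-0.01  -0.007  2.746] spin 0.048
t 15.73 p [ 0.4708 -0.2167  0.1763] yaw 92.05 F [ 0.47 -0.42  0.32] w 0.0132 -> units [-0.007 -0.018  2.762] spin 0.049
```

```bash

python3 -m pendant '[[[0,-0.02,0.8,0.05,255],[0,-0.02,1.6,0.05,255],[0,-0.02,2.1,0.05,255],[0,-0.02,2.1,0.05,255],[0,-0.02,2.1,0.05,255]]]' | grep -E "ee_pos|force"
python3 to.py 0.4695 -0.2166 0.0935 91.76

```

```text
ee_pos: [0.4694, -0.2165, 0.1132]
force: [-0.2, 0.3, 0.5]
t 16.15 p [ 0.4694 -0.2165  0.1132] yaw 91.74 F [-0.18  0.33  0.46] w 0.0134 -> units [-0.007  0.01   0.656] spin -0.003
```

```bash

python3 -m pendant '[[[0,0,0.1,0,255],[0,0,0.2,0,255],[0,0,0.3,0,255],[0,0,0.35,0,255]]]' | grep -E "ee_pos|force"
python3 -m pendant '[[[0,0,0.1,0,255],[0,0,0.2,0,255],[0,0,0.27,0,255],[0,0,0.27,0,255]]]' | grep -E "ee_pos|force"
python3 to.py 0.4695 -0.2166 0.0933 91.76

```

```text
ee_pos: [0.4696, -0.2165, 0.1029]
force: [-0.2, 1.1, -1.2]
ee_pos: [0.4692, -0.2163, 0.0943]
force: [0.2, 0.1, -0.5]
t 16.82 p [ 0.4692 -0.2163  0.0943] yaw 91.75 F [ 0.2   0.1  -0.53] w 0.0131 -> units [-0.012  0.011  0.034] spin -0.002
```

Now I lower the last bit, release and rise.

```bash

python3 -m pendant '[[[0,0,0.03,0,255],[0,0,0.03,0,255],[0,0,0.03,0,0],[0,0,0.03,0,0],[0,0,0.03,0,0]]]' | grep -E "ee_pos|force"
python3 -m pendant '[[[0,0,0,0,0],[0,0,0,0,0],[0,0,0,0,0],[0,0,0,0,0],[0,0,0,0,0]]]' | grep -E "ee_pos|force|width"
python3 -m pendant '[[[0,0,-1,0,0],[0,0,-2,0,0],[0,0,-3,0,0],[0,0,-4.5,0,0],[0,0,-4.5,0,0]]]' | grep -E "ee_pos|force|width"
python3 pk.py w12
```

```text
ee_pos: [0.4692, -0.2164, 0.0936]
force: [0.8, -1.3, 1.1]
ee_pos: [0.4692, -0.2163, 0.0936]
force: [0.7, 0.3, 0.3]
width: 0.0852
ee_pos: [0.474, -0.2195, 0.2353]
force: [0.4, -0.9, 0.3]
width: 0.0853
orange top 146 [ 0.4701 -0.2153  0.1348] [ 469.8 -217.4] [13.1 14.1] 1.21
orange all 396 [ 0.4693 -0.2132  0.1173] [ 468.1 -221.1] [23.7 15.7] 81.19
stand top 11027 [ 0.4708 -0.2789  0.0793] [ 471.  -288.6] [ 60.2 211. ] 1.61
```

```bash
python3 to.py 0.5249 0.035 0.15 50
python3 -m pendant '[[[8.5,1.5,0.5,7,165],[8.5,1.5,0.5,7,165],[8.5,1.5,0.5,7,165],[8.5,1.5,0.5,7,165],[8.5,1.5,0.5,7,165]]]' >/dev/null
python3 to.py 0.5249 0.035 0.12 50
```

```text
t 18.12 p [ 0.4731 -0.2187  0.2331] yaw 91.74 F [ 0.86 -0.01 -0.83] w 0.0856 -> units [8.4   1.984 2.767] spin 6.956
t 18.53 p [ 0.5015 -0.0124  0.2191] yaw 56.07 F [ 1.44 -0.25  0.55] w 0.0301 -> units [ 1.75  -0.223  3.301] spin 1.012
```

```bash

python3 -m pendant '[[[1.75,-0.22,1,1,165],[1.75,-0.22,2,1,165],[1.75,-0.22,2.8,1,165],[1.75,-0.22,3.2,1,165],[1.75,-0.22,3.2,1,165]]]' >/dev/null
python3 -m pendant '[[[0,0,0,0,165],[0,0,0,0,165]]]' >/dev/null
python3 to.py 0.5249 0.035 0.055 50
python3 wr.py w13
```

```text
t 19.12 p [0.5212 0.0355 0.1187] yaw 50.11 F [-0.14 -1.09  0.02] w 0.0299 -> units [0.084 0.129 2.12 ] spin 0.018
29 13 r [0.0577 0.0591 0.0609] z [0.0477 0.0487 0.05  ]
32 25 r [0.0574 0.0593 0.0606] z [0.0482 0.049  0.0505]
35 26 r [0.0572 0.0588 0.0604] z [0.0477 0.0492 0.0505]
38 28 r [0.0571 0.0587 0.0603] z [0.0479 0.0494 0.0501]
41 30 r [0.0566 0.0585 0.0603] z [0.0478 0.0492 0.0504]
44 34 r [0.0568 0.0587 0.0606] z [0.0479 0.0493 0.0505]
47 29 r [0.0568 0.059  0.0604] z [0.0482 0.0496 0.0506]
50 30 r [0.0567 0.0586 0.0601] z [0.0484 0.0496 0.0504]
53 28 r [0.0564 0.0582 0.0599] z [0.0487 0.0496 0.0504]
56 43 r [0.0561 0.0588 0.0644] z [0.0416 0.0494 0.0505]
59 86 r [0.0537 0.0609 0.0651] z [0.0379 0.0464 0.0502]
axis r 0.0612 38.5 [0.5219 0.0355 0.1193] [0.26 0.09 0.61]
```

```bash
python3 - <<'E'
from h import *
o=r.get_obs(); rgb,d,K,T=load('w13'); P=pts(d,K,T); p=np.array(o["ee_pos"]); Q=(P-p)@np.array(o["orientation"])
# wire points in tool frame
m=(P[...,2]>.046)&(P[...,2]<.053)&(abs(Q[...,0])<.03)&(abs(Q[...,1])<.012)
for a in range(-12,28,3):
    s=m&(Q[...,0]*1000>=a)&(Q[...,0]*1000<a+3)
    if s.sum()>2: print(a,s.sum(),'y',np.percentile(Q[...,1][s],[5,50,95]).round(4))
E
```

```text
-12 5 y [0.0027 0.0039 0.005 ]
-9 25 y [0.0026 0.0045 0.0058]
-6 28 y [0.0026 0.0042 0.0058]
-3 25 y [0.0026 0.0038 0.0058]
0 28 y [0.0026 0.0041 0.0058]
3 32 y [0.0025 0.0044 0.0064]
6 29 y [0.0028 0.0044 0.0063]
9 30 y [0.0034 0.005  0.007 ]
12 29 y [0.0044 0.0062 0.0081]
15 32 y [0.0053 0.0069 0.0088]
18 40 y [0.0037 0.0071 0.0094]
21 61 y [0.0025 0.0074 0.0111]
24 49 y [0.0037 0.0087 0.0117]
27 38 y [0.0044 0.0087 0.0117]
```

```bash

python3 -m pendant '[[[0.04,0.11,0.8,0,165],[0.04,0.11,1.6,0,165],[0.04,0.11,2.1,0,165],[0.04,0.11,2.1,0,165],[0.04,0.11,2.1,0,165]]]' | grep -E "ee_pos|force"
python3 to.py 0.524 0.0335 0.041 50
```

```text
ee_pos: [0.5247, 0.0339, 0.0569]
force: [0.4, 0.5, 0.8]
t 19.58 p [0.5247 0.0339 0.0569] yaw 50.06 F [0.35 0.51 0.8 ] w 0.0301 -> units [-0.02  -0.005  0.53 ] spin 0.009
```

```bash

python3 -m pendant '[[[0,0,0.2,0,165],[0,0,0.4,0,165],[0,0,0.52,0,165],[0,0,0.52,0,165]]]' | grep -E "ee_pos|force"
python3 -m pendant '[[[0,0,0,0,210],[0,0,0,0,225],[0,0,0,0,240],[0,0,0,0,255],[0,0,0,0,255]]]' | grep -E "ee_pos|force|width"
python3 -m pendant '[[[0,0,0,0,255],[0,0,0,0,255],[0,0,0,0,255]]]' | grep -E "ee_pos|force|width"
```

```text
ee_pos: [0.5243, 0.034, 0.041]
force: [-0.7, -0.9, 0.7]
ee_pos: [0.5242, 0.0341, 0.0413]
force: [-1.4, 0.0, 2.4]
width: 0.0012
ee_pos: [0.5241, 0.0341, 0.0413]
force: [-0.4, 0.2, 1.4]
width: 0.0015
```

```bash

python3 wr.py w14; python3 - <<'E'
from h import *
a=load('w14')[0][250:480,200:440,::-1]; s=cap('side','side4'); p=proj([.524,.034,.045],s[2],s[3]).astype(int)
b=s[0][p[1]-30:p[1]+30,p[0]-30:p[0]+30,::-1]
cv2.imwrite('pics/g1.png',np.hstack([cv2.resize(a,(417,400)),cv2.resize(b,(380,400),interpolation=cv2.INTER_CUBIC)]))
E
```

```text
29 4 r [0.0597 0.06   0.0603] z [0.0485 0.0489 0.0499]
32 13 r [0.0593 0.0596 0.06  ] z [0.049  0.0495 0.0501]
35 13 r [0.0591 0.0593 0.0597] z [0.0485 0.0491 0.0502]
38 17 r [0.0586 0.0595 0.0598] z [0.049  0.0501 0.065 ]
41 24 r [0.0587 0.0594 0.0599] z [0.0492 0.0504 0.0649]
44 27 r [0.0588 0.0594 0.0601] z [0.049  0.0631 0.0644]
47 235 r [0.0483 0.0504 0.0602] z [0.0481 0.0569 0.0642]
50 633 r [0.0542 0.0599 0.0659] z [0.0465 0.0559 0.064 ]
53 81 r [0.0538 0.0596 0.0615] z [0.0484 0.0498 0.061 ]
56 101 r [0.0545 0.0602 0.0641] z [0.0378 0.0495 0.0508]
59 169 r [0.0563 0.0618 0.0653] z [0.0386 0.0467 0.0506]
axis r 0.0585 38.8 [0.5241 0.034  0.0413] [-1.63 -0.46  1.47]
```

View pics/g1.png

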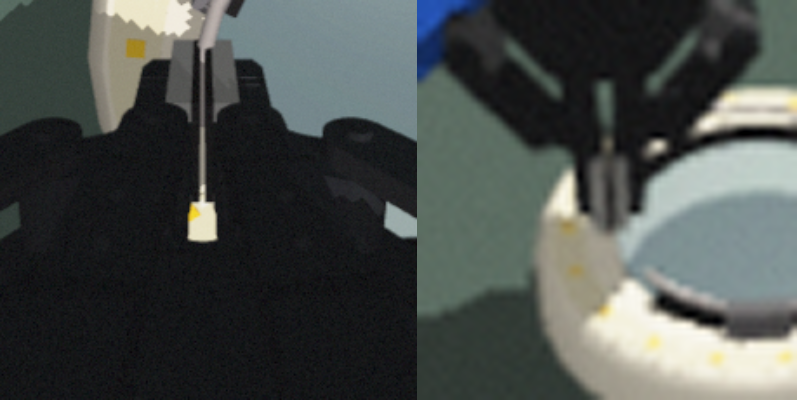

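The wire is between the pads: it enters at (205,40) in the left tile, and its end shows in the gap in the right tile. I lift it and draw it outwards.

```bash

python3 -m pendant '[[[0,0,-0.12,0,255],[0,0,-0.25,0,255],[0,0,-0.4,0,255],[0,0,-0.52,0,255],[0,0,-0.52,0,255]]]' | grep -E "ee_pos|force|width"
python3 -m pendant '[[[0,-0.15,0,0,255],[0,-0.3,0,0,255],[0,-0.45,0,0,255],[0,-0.6,0,0,255],[0,-0.6,0,0,255]]]' | grep -E "ee_pos|force|width"
```

```text
ee_pos: [0.5247, 0.034, 0.0577]
force: [-0.2, 0.0, -0.0]
width: 0.0013
ee_pos: [0.5097, 0.0468, 0.0577]
force: [-0.5, 0.1, -1.2]
width: 0.0014
```

```bash

python3 -m pendant '[[[0,-0.15,0,0,255],[0,-0.3,0,0,255],[0,-0.4,-0.1,0,255],[0,-0.4,-0.3,0,255],[0,-0.4,-0.5,0,255]]]' | grep -E "ee_pos|force|width"
python3 -m pendant '[[[0,0,-0.3,0,255],[0,0,-0.8,0,255],[0,0,-1.5,0,255],[0,0,-2.5,0,255],[0,0,-2.5,0,255]]]' | grep -E "ee_pos|force|width"
python3 - <<'E'
from h import *
o=r.get_obs();p=np.array(o["ee_pos"]);print(p.round(4),o["force"])
for n in ["scene","side"]:
    rgb,d,K,T=cap(n,n+'5'); P=pts(d,K,T); x,y,z=P[...,0],P[...,1],P[...,2]
    m=(z>.09)&(z<.17)&(np.hypot(x-p[0]-.045,y-p[1]+.036)<.075)&(np.hypot(x-p[0],y-p[1])>.03); q=P[m]
    A=np.c_[q[:,:2],np.ones(len(q))]; s=np.linalg.lstsq(A,q[:,2],rcond=None)[0]
    print(n,len(q),'z',np.percentile(q[:,2],[2,50,98]).round(3),'slope',s.round(2),'xy min/max',q.min(0)[:2].round(3),q.max(0)[:2].round(3))
    mh=(np.hypot(x-.569,y+.005)<.1)&(z>.045)&(z<.06); print('head high pts',mh.sum())
E
```

```text
ee_pos: [0.5006, 0.0546, 0.0733]
force: [0.3, -0.9, 0.2]
width: 0.0012
ee_pos: [0.5054, 0.0535, 0.1538]
force: [0.8, 0.4, 0.0]
width: 0.0015
[0.5054 0.0535 0.1538] [0.79171285 0.38551622 0.016308  ]
scene 137 z [0.141 0.148 0.162] slope [-0.11  0.13  0.21] xy min/max [ 0.491 -0.046] [0.612 0.077]
head high pts 55
side 152 z [0.137 0.145 0.156] slope [-0.11  0.13  0.21] xy min/max [ 0.487 -0.046] [0.609 0.076]
head high pts 44
```

```bash
python3 to.py 0.4786 0.3263 0.15 50
python3 -m pendant '[[[6.4,-6.5,0,0,255],[6.4,-6.5,0,0,255],[6.4,-6.5,0,0,255],[6.4,-6.5,0,0,255],[6.4,-6.5,0,0,255]]]' | grep width
python3 to.py 0.4786 0.3263 0.15 50
```

```text
t 22.45 p [0.5026 0.0543 0.15  ] yaw 50.14 F [-0.25  0.67 -1.18] w 0.0012 -> units [ 6.447 -6.425  0.03 ] spin 0.023
width: 0.0011
t 22.87 p [0.4808 0.2635 0.1494] yaw 50.11 F [ 0.34  0.29 -0.38] w 0.0011 -> units [ 1.559 -1.399 -0.015] spin 0.019
```

```bash

python3 -m pendant '[[[0.8,-0.7,0,0,255],[1.56,-1.4,0,0,255],[1.56,-1.4,0,0,255],[1.56,-1.4,1,0,255],[1.56,-1.4,2,0,255]]]' | grep width
python3 to.py 0.4786 0.3263 0.04 50
python3 - <<'E'
from h import *
p=np.array(r.get_obs()["ee_pos"])
for n in ["scene","side"]:
    rgb,d,K,T=cap(n,n+'6'); P=pts(d,K,T); x,y,z=P[...,0],P[...,1],P[...,2]; hsv=cv2.cvtColor(rgb,cv2.COLOR_RGB2HSV)
    m=(z>p[2]-.045)&(z<p[2]+.012)&(z>.03)&(np.hypot(x-p[0]-.045,y-p[1]+.036)<.075)&(np.hypot(x-p[0],y-p[1])>.03); q=P[m]
    s=np.linalg.lstsq(np.c_[q[:,:2],np.ones(len(q))],q[:,2],rcond=None)[0]
    W=q[:,:2]; c=np.linalg.lstsq(np.c_[2*W,np.ones(len(W))],(W**2).sum(1),rcond=None)[0]; print(n,len(q),'slope',s.round(2),'centre',c[:2].round(4),'R',np.sqrt(c[2]+c[0]**2+c[1]**2).round(4))
E
```

```text
width: 0.0011
t 23.28 p [0.4786 0.3274 0.0894] yaw 50.22 F [-0.2  -0.71 -1.61] w 0.0011 -> units [-0.021  0.039  1.645] spin 0.036
scene 98 slope [-0.11  0.12  0.11] centre [0.5227 0.289 ] R 0.0584
side 123 slope [-0.12  0.11  0.11] centre [0.5161 0.2874] R 0.0584
```

The ring is centred over the tray, so I lower it, open partway and rise.

```bash

python3 -m pendant '[[[0,0,0.6,0,255],[0,0,1.2,0,255],[0,0,1.7,0,255],[0,0,2.1,0,255],[0,0,2.1,0,255]]]' | grep -E "ee_pos|force|width"
python3 to.py 0.4786 0.3263 0.011 50
```

```text
ee_pos: [0.471, 0.3236, 0.0201]
force: [-1.2, -0.5, -0.8]
width: 0.0015
t 23.8 p [0.471  0.3236 0.0201] yaw 50.09 F [-1.16 -0.53 -0.75] w 0.0015 -> units [0.239 0.142 0.296] spin 0.015
```

```bash

python3 -m pendant '[[[0.2,0.14,0.1,0,255],[0.2,0.14,0.2,0,255],[0.2,0.14,0.27,0,255],[0.2,0.14,0.27,0,255]]]' | grep -E "ee_pos|force|width"
python3 -m pendant '[[[0,0,0,0,230],[0,0,0,0,200],[0,0,0,0,165],[0,0,0,0,165],[0,0,0,0,165]]]' | grep -E "ee_pos|force|width"
python3 -m pendant '[[[0,0,-0.6,0,165],[0,0,-1.2,0,165],[0,0,-2.5,0,165],[0,0,-4,0,165],[0,0,-4,0,165]]]' | grep -E "ee_pos|force|width"
cat > fin.py <<'E'
from h import *
for n in ["scene","side","wrist"]:
    rgb,d,K,T=cap(n,n+'7'); P=pts(d,K,T); x,y,z=P[...,0],P[...,1],P[...,2]; hsv=cv2.cvtColor(rgb,cv2.COLOR_RGB2HSV)
    m=(np.hypot(x-.523,y-.289)<.08)&(z>.0)&(z<.04)&(hsv[...,1]<120); q=P[m]
    if len(q)<10: print(n,len(q));continue
    s=np.linalg.lstsq(np.c_[q[:,:2],np.ones(len(q))],q[:,2],rcond=None)[0]
    W=q[:,:2]; c=np.linalg.lstsq(np.c_[2*W,np.ones(len(W))],(W**2).sum(1),rcond=None)[0]; print(n,len(q),'z',np.percentile(q[:,2],[5,50,95]).round(4),'slope',s.round(3),'centre',c[:2].round(4),'R',np.sqrt(c[2]+c[0]**2+c[1]**2).round(4))
E
python3 fin.py; cd pics; python3 -c "
import cv2,numpy as np
a=cv2.imread('scene7.png');b=cv2.imread('wrist7.png')
cv2.imwrite('fin.png',np.hstack([cv2.resize(a[130:330,180:480],(450,300)),cv2.resize(b[:,:480],(340,300))]))"
```

```text
ee_pos: [0.4784, 0.3256, 0.0122]
force: [-0.1, -0.6, -0.2]
width: 0.001
ee_pos: [0.4783, 0.3256, 0.0123]
force: [0.4, -0.2, -0.4]
width: 0.0303
ee_pos: [0.4862, 0.3275, 0.1395]
force: [3.1, -1.0, -0.3]
width: 0.03
scene 172 z [0.0023 0.0059 0.0099] slope [ 0.007 -0.003  0.003] centre [0.5198 0.2914] R 0.059
side 184 z [0.0009 0.0042 0.0086] slope [-0.006 -0.002  0.008] centre [0.5209 0.289 ] R 0.0585
wrist 2196 z [0.0031 0.0065 0.0079] slope [0.003 0.001 0.004] centre [0.5227 0.2895] R 0.0583
```

View pics/fin.png

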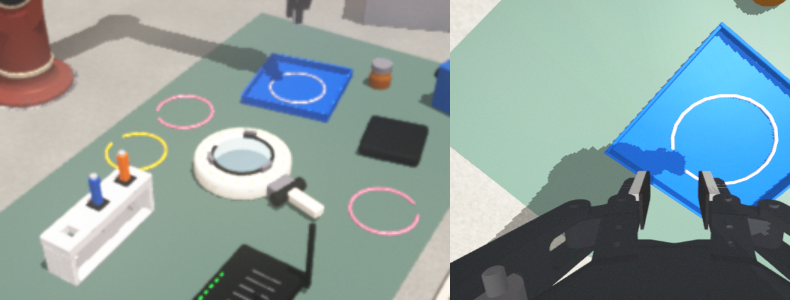

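The ring lies flat in the tray, at (297,88) in the left tile. The pick stands in its hole beside the probe, the head is bare of the ring, and the arm is clear. I let it settle and hand in.

```bash

python3 -m pendant '[[[0,0,0,0,165],[0,0,0,0,165],[0,0,0,0,165]]]' | grep -E "time|force"
python3 -c "
from rig import r
print(r.close_job())"
```

```text
time: 25.37
force: [-0.1, -0.1, 0.4]
the job is handed in; nothing more can be done
None
```

The ring is off the magnifier and lying flat in the blue tray, and the pick is back upright in its stand hole. I handed the job in at about 25 s of the 72 s allowed; no verdict was reported.

**Prising the ring:** I slid the hook under the free end at the notch, pressed it in about 4 mm and lifted it 13 mm. It went up easily, with about 5 N at the wrist and wire height readings following the hook. I set it on the collar top, put the pick back, then gripped the end from above, drew it out and laid the ring in the tray.

**Last checks:**
- **Ring:** the wrist camera puts its centre at (0.523, 0.290), against a tray centre of about (0.523, 0.289). Its median height is about 6 mm and its slope under 1 degree. The scene and side cameras agree to 3–4 mm.
- **Pick:** checked right after release, its handle top was within 1–2 mm of its starting place and height. The final picture shows it upright.
- **Other things:** the probe and jar look unmoved in the final picture. I did not measure them, and the screwdriver and mouse were outside that picture.

**Disagreements:**
- The grip width read 1–1.5 mm on the 4 mm wire, but pictures showed the wire held.
- The wrist camera was off by 1–2 mm from the tool position; I allowed for this.

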